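# Set the rinsing tub down on its foot and slide it onto its mat

## Robot

A 6-joint arm with a two-finger parallel gripper is mounted at the origin on a cart in front of the work surface, level with it; the furniture and walls round the work are solid. World frame = base frame: x ahead of the robot, y to its left, z up, the work surface at z = 0. Lengths are in m, angles in degrees, forces in N, time in s.
With the tool pointing down it reaches from about 0.3 to 0.75 m from the base axis. Payload 8.5 kg.
Tool frame: the origin (TCP) lies between the finger pads; the fingertips stand 19 mm ahead of it and the grasp point (between the pads) is the TCP; z points along the fingers, y is the line along which they close (so a half turn about z gives the same grasp; the last joint's range is limited). The gripper opens to 85 mm and grips with 20 to 120 N. Pads are 22 mm wide; open, the fingers measure 114 mm over their backs; the gripper's body (76 mm by 85 mm) begins 54 mm behind the grasp point. The pads swing forward as they close: fully open they stand 13 mm farther back than shut.
Start: joints at [-85.502, 21.807, 74.336, -0, 83.858, -12.336], TCP at [0.159, -0.526, 0.25] pointing down, gripper open.
Joint ranges: [-178.18, 178.18], [-50.72, 133.34], [12.68, 142.11], [-81.47, 261.47], [9.98, 163.14], [-165.26, 165.26]. Speed limits (degrees/s): [136.94, 136.94, 180, 180, 180, 180].

## Interface

Orientations are given as a 3x3 rotation matrix whose columns are the frame's x, y, z axes.
In Python, from rig import env, optics gives the robot as it stands.
- The arm moves only by the tool arm_command, never from a script. Its argument "commands" is one flat list of numbers, 7 for each row, row after row: the closure, from -1 (fully open) to 1 (shut), so that 0 is half open, then the shift along the tool's x, y, z as a fraction of full scale, then the turn, a rotation vector about the tool's x, y, z as a fraction of full scale. A call has 1 to 12 rows; each row is the pose to reach, as a shift and turn from the pose commanded when the call began, along the tool's axes at that moment; what a row does not reach only later rows make up. Full scale, the value 1, is 500 mm for a shift and 120 degrees for a turn. A row lasts 1/12 s, in which the tool goes at most 41.7 mm and 7.16 degrees, less where a joint would pass 70% of its speed; a pose out of reach is approached as far as the arm can. A call with a number of a shift or a turn outside -1 to 1 is refused whole. A call with a gripper value outside its range is refused whole. The fingers move at their own pace and stop on an object; "newtons" is the grip in N (left out, the last holds). Time passes only in rows, so rows that repeat a pose let the fingers close. It gives the time, the measured TCP pose, the force, the opening and the grip force at its end, in the units of the state.
- env.observe(): the state, without advancing time (a new reading comes with each control period).
- optics.get_image(name): name is "side" or "top"; returns a dict with "image" (420x560x3 uint8, red, green, blue), "intrinsics" (3x3 intrinsics, pixels), "k1" (the pictures are not rectified: a ray, as slopes to the right and down, at radius r is drawn at 1 + k1 r^2 times it, then the intrinsics apply), "origin" and "orientation" of the camera in the world. Camera axes: x right, y down, z forward; pixel columns grow to the right and rows downward; lengths in m; the calibration is good to about 2 mm. A picture is of the moment at which its call begins. There is no depth.
- env.close_job(): hands the job in; it is judged then, once.
The state is a dict: "time_s": time; "q": joint angles; "qvel": joint speeds; "joint_efforts": joint torques, N m; "position": TCP position; "tool_rot": TCP orientation; "ft_force": force on the tool from outside, world axes, zero at the start; "wrist_torque": the same for the moment, N m; "grip_width": finger opening in m; "gripper_force": force on a finger pad.
Only numpy, scipy, OpenCV 4.12 (cv2) and the standard library are available. Lean on these libraries where they do the work, as an engineer would, in place of code of your own. Each camera call takes 0.05 s, during which the arm holds its last target. There are 200 camera calls.

## Task

The white brush-rinsing tub at the left of the desk has been left standing on one end wall to dry. Tip it over onto its foot, mouth up, by pushing against its upper rim from the mouth side; once it stands, push it along the desk until its whole foot is on the round blue mat. Only push it: do not lift or carry the tub, and leave the other things on the desk where they are.

Things in the scene. Friction and masses are not known exactly. Their poses are not given: they have to be found in the camera images.
- tub: White open plastic tub, 0.3-0.45 kg, tapered: foot 114 x 150 mm (x, y), mouth 151 x 196, 129 high. Origin: middle of the foot; its z axis runs from foot to mouth. It starts on its +y end wall, z axis nearly level (10 deg up), -y end on top. Pushed at the upper rim towards the foot it turns about the foot's lower edge, falls over by itself after about 30 deg, and then stands 62 mm further on.
- tub_rim (a point): Middle of the tub's -y end rim, on the outside of the wall (about 6 mm thick there): at the start the topmost edge, about 0.19 m above the desk. While the tub turns it rises about 25 mm more and moves about 0.1 m until the balance point.
- tub_centre (a point): Centre of the tub, half-way up (64.5 mm above its foot). A grey slotted draining grid is fixed inside, 82 mm above the foot, so the hollow is 47 mm deep and there about 130 x 170 mm (x, y). The walls flare 10 deg outwards, so from outside an upright finger meets the rim first; a push on a wall from inside meets it lower down. Sliding friction on the desk is about 0.5 to 0.6.
- mat: Round blue felt mat, 270 mm across, 1 mm thin, fixed flat on the desk; things slide over its edge freely. Origin: its centre, on the desk. The tub starts 155 to 215 mm from it, the underside of its foot turned towards it (within about 15 deg).
- drink_carton: Blue drink carton with a straw, 44 x 59 x 195 mm, standing behind the mat; origin under its centre. Leave alone.
- tumbler: Clear tumbler, 68 mm across, 90 high, at the back; origin under its centre. Leave alone.
- jar_teal: Teal paint jar, 70 mm across, 90 high, at the back right; origin under its centre. Leave alone.
- jar_yellow: Yellow paint jar, 68 mm across, 87 high, at the back left; origin under its centre. Leave alone.
- marker: Blue and white marker, 135 mm long, 16 thick, lying in front of the light box; origin under its centre. Leave alone.
- eraser: Blue and white eraser, 52 x 22 x 13 mm, lying in front of the light box; origin under its centre. Leave alone.

How it is judged:
By the outcome, as a careful person would: the job done as asked, in the order asked, and still so for the second after the job is handed in, with the robot touching nothing.
It also fails if it takes over 58 s, if anything falls off the work surface, if the arm or the gripper's body presses on something with over 40 N, if the wrist force passes 120 N, or if a joint passes its speed limit or range.

## Working session

There is one attempt and no reset: what is moved stays moved. The work goes in short steps, Python scripts to look and compute and a tool call to move; the robot and the scene stay as the last step left them, time stands still between calls to the robot, and variables do not carry over. Pictures are saved under pics/ and viewed, at most 10 in all, crops included, and the job is handed in when it is done.

Besides the shell and the picture viewer there is one more tool, called as name(argument=value, ...), one argument or row to a line, values as JSON. arm_command: Moves the arm, as the interface text tells. Shift numbers are shares of 500 mm and turn numbers shares of 120 degrees, none past 1 either way. Its arguments: {"type":"object","properties":{"commands":{"type":"array","items":{"type":"number"}},"newtons":{"type":"number"}},"required":["commands"]}

```bash
mkdir -p pics; cat > h.py <<'E'
import numpy as np, cv2
from rig import env, optics
def snap(n,f=None):
    d=optics.get_image(n)
    if f: cv2.imwrite('pics/'+f,d["image"][:,:,::-1])
    return d
def ray(d,u,v):
    K=np.array(d["intrinsics"]);p=np.array([(u-K[0,2])/K[0,0],(v-K[1,2])/K[1,1]])
    s=p.copy()
    for _ in range(20): s=p/(1+d["k1"]*(s@s))
    return np.array(d["origin"]),np.array(d["orientation"])@np.array([s[0],s[1],1])
def onz(d,u,v,z=0):
    o,r=ray(d,u,v); return o+r*(z-o[2])/r[2]
def proj(d,P):
    c=np.array(d["orientation"]).T@(np.array(P)-np.array(d["origin"]));s=c[:2]/c[2];s=s*(1+d["k1"]*(s@s))
    K=np.array(d["intrinsics"]);return K[0,0]*s[0]+K[0,2],K[1,1]*s[1]+K[1,2]
E
python3 - <<'E'
from h import *
a=snap("top","t0.png");b=snap("side","s0.png")
for d in(a,b):print(d["origin"],np.round(d["orientation"],3).tolist(),d["k1"])
s=env.observe();print(s["position"],np.round(s["tool_rot"],3).tolist(),s["time_s"])
E
```

```text
[ 0.39310255 -0.09961975  1.28550033] [[0.0, -0.989, 0.149], [-1.0, 0.001, 0.008], [-0.008, -0.149, -0.989]] 0.04319872881424891
[ 0.05752235 -1.21698533  1.0746553 ] [[0.906, -0.254, 0.339], [-0.424, -0.543, 0.725], [0.0, -0.8, -0.6]] -0.02115785271601947
[ 0.15924013 -0.52619873  0.24979128] [[0.957, 0.29, -0.0], [0.29, -0.957, 0.001], [0.0, -0.001, -1.0]] 0.1
```

View pics/t0.png

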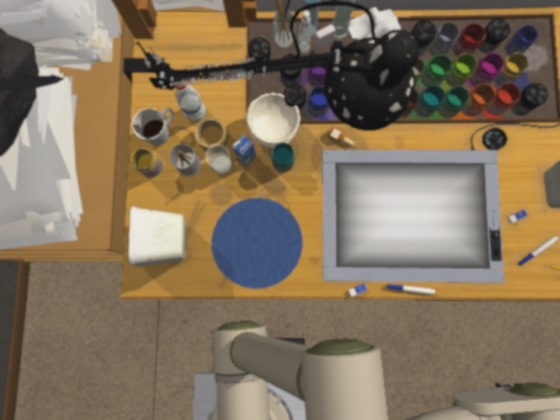

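View pics/s0.png

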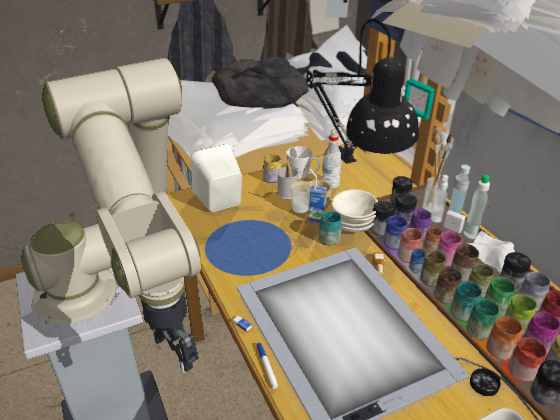

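The top view shows the tub at about (157,237), with its mouth to the left and its foot's underside facing the mat at (257,242). The yellow jar and tumbler sit above and to the right of the tub, around (148,160) to (220,160).

```bash
python3 - <<'E'
from h import *
a=snap("top");im=a["image"];h=cv2.cvtColor(im,cv2.COLOR_RGB2HSV)
m=cv2.inRange(h,(100,110,40),(125,255,255));m[:190]=0
c=max(cv2.findContours(m,0,2)[0],key=cv2.contourArea)
P=np.array([onz(a,*p[0])[:2] for p in c]);print("mat",cv2.minEnclosingCircle(P.astype(np.float32)))
m=cv2.inRange(h,(0,0,150),(179,75,255));m[:195]=0;m[:,:122]=0;m[:,215:]=0;m[280:]=0
c=max(cv2.findContours(m,0,2)[0],key=cv2.contourArea)
ap=cv2.approxPolyDP(c,3,True)[:,0];print(ap.tolist(),cv2.contourArea(c))
for p in ap: print(p,*[np.round(onz(a,*p,z)[:2],3) for z in(0,.16,.19)])
print("edge",onz(a,122,240),onz(a,200,298))
cv2.imwrite('pics/c.png',cv2.resize(im[185:305,100:310,::-1],None,fx=3.5,fy=3.5,interpolation=2))
E
```

```text
mat ((0.5172455310821533, -0.012202031910419464), 0.1293858140707016)
[[131, 207], [131, 261], [182, 254], [182, 215]] 2542.5
[131 207] [0.622 0.362] [0.594 0.305] [0.589 0.294]
[131 261] [0.462 0.354] [0.454 0.297] [0.452 0.287]
[182 254] [0.482 0.206] [0.471 0.168] [0.469 0.161]
[182 215] [0.598 0.21 ] [0.573 0.171] [0.568 0.164]
edge [0.5237975  0.38330381 0.        ] [0.35516215 0.14938166 0.        ]
```

View pics/c.png

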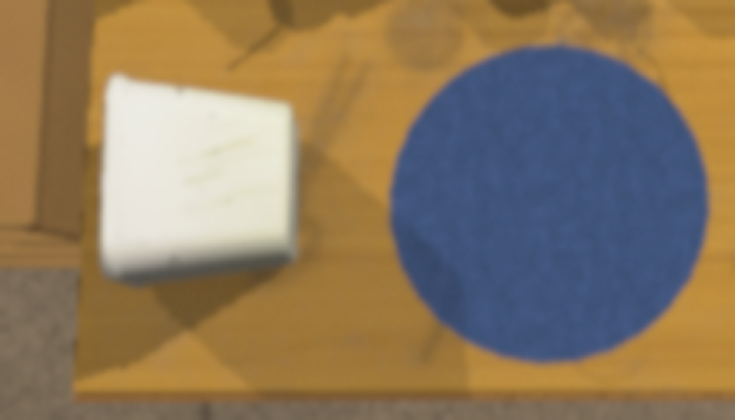

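The tub heads almost straight along -y, with its rim at about (0.52, 0.295, 0.19). The mat's centre is at (0.517, -0.012). I'll start the approach above everything, with the fingers half open.

arm_command(
  commands=[0,0.62,-0.75,-0.14,0,0,-0.3,0,0.62,-0.75,-0.14,0,0,-0.3,0,0.62,-0.75,-0.14,0,0,-0.3,0,0.62,-0.75,-0.14,0,0,-0.3,0,0.62,-0.75,-0.14,0,0,-0.3,0,0.62,-0.75,-0.14,0,0,-0.3,0,0.62,-0.75,-0.14,0,0,-0.3,0,0.62,-0.75,-0.14,0,0,-0.3,0,0.62,-0.75,-0.14,0,0,-0.3,0,0.62,-0.75,-0.14,0,0,-0.3,0,0.62,-0.75,-0.14,0,0,-0.3,0,0.62,-0.75,-0.14,0,0,-0.3],
)

```text
time_s: 1.15
position: [0.3476, -0.0751, 0.3209]
tool_rot: [[0.604, 0.797, 0.001], [0.797, -0.604, -0.0], [0.0, 0.001, -1.0]]
ft_force: [0.4, -0.6, -0.5]
grip_width: 0.0429
gripper_force: 0.0
```

arm_command(
  commands=[0,0.88,-0.235,0,0,0,-0.31,0,0.88,-0.235,0,0,0,-0.31,0,0.88,-0.235,0,0,0,-0.31,0,0.88,-0.235,0,0,0,-0.31,0,0.88,-0.235,0,0,0,-0.31,0,0.88,-0.235,0,0,0,-0.31,0,0.88,-0.235,0,0,0,-0.31,0,0.88,-0.235,0,0,0,-0.31,0,0.88,-0.235,0,0,0,-0.31,0,0.88,-0.235,0,0,0,-0.31,0,0.88,-0.235,0,0,0,-0.31,0,0.88,-0.235,0,0,0,-0.31],
)

```text
time_s: 2.15
position: [0.5205, 0.349, 0.3175]
tool_rot: [[-0.005, 1.0, -0.003], [1.0, 0.005, 0.0], [0.0, -0.003, -1.0]]
ft_force: [1.4, 0.3, 0.1]
grip_width: 0.0429
gripper_force: 0.0
```

arm_command(
  commands=[0,0,0,0.27,0,0,0,0,0,0,0.27,0,0,0,0,0,0,0.27,0,0,0,0,0,0,0.27,0,0,0,0,0,0,0.27,0,0,0],
)

```text
time_s: 2.57
position: [0.5186, 0.3433, 0.1828]
tool_rot: [[-0.0, 1.0, -0.006], [1.0, 0.0, -0.002], [-0.002, -0.006, -1.0]]
ft_force: [-0.7, -0.7, 0.4]
grip_width: 0.0422
gripper_force: 0.0
```

```bash
python3 - <<'E'
from h import *
b=snap("side");s=env.observe();print(s["position"],s["ft_force"])
cv2.imwrite('pics/s1.png',cv2.resize(b["image"][80:280,100:330,::-1],None,fx=3,fy=3,interpolation=2))
E
```

```text
[0.51979216 0.34380617 0.18578809] [-0.57546086 -0.37053234  0.33913688]
```

View pics/s1.png

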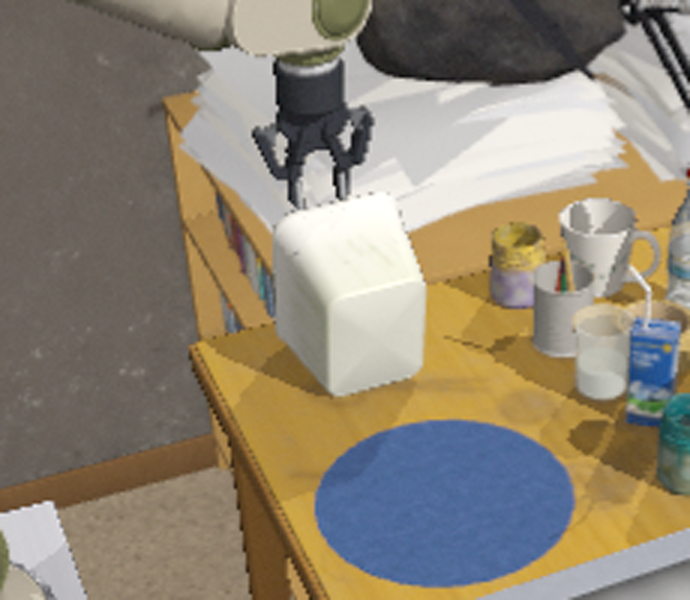

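The fingers are behind the upper rim at around (315,190) in the crop, with the tips just below it. Now a gentle push.

arm_command(
  commands=[0,-0.02,0,0,0,0,0,0,-0.04,0,0,0,0,0,0,-0.055,0,0,0,0,0,0,-0.065,0,0,0,0,0,0,-0.075,0,0,0,0,0,0,-0.085,0,0,0,0,0,0,-0.095,0,0,0,0,0,0,-0.105,0,0,0,0,0,0,-0.115,0,0,0,0,0,0,-0.125,0,0,0,0,0],
)

```text
time_s: 3.45
position: [0.5196, 0.281, 0.1853]
tool_rot: [[-0.001, 1.0, -0.0], [1.0, 0.001, -0.0], [-0.0, -0.0, -1.0]]
ft_force: [-0.0, 0.2, -0.3]
grip_width: 0.0427
gripper_force: 0.4
```

```bash
python3 - <<'E'
from h import *
b=snap("side");s=env.observe();print(s["position"],s["ft_force"])
cv2.imwrite('pics/s2.png',cv2.resize(b["image"][80:280,100:330,::-1],None,fx=2,fy=2,interpolation=2))
E
```

```text
[0.51963155 0.28022656 0.18526382] [ 0.07916059  0.15515476 -0.65546378]
```

View pics/s2.png

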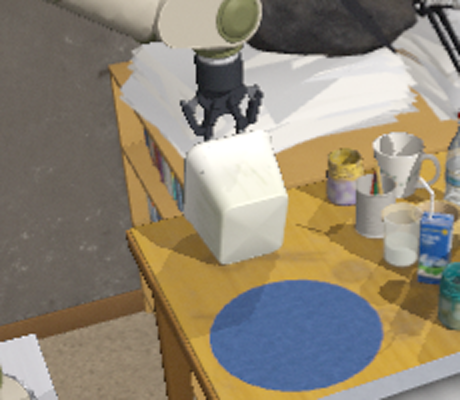

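arm_command(
  commands=[0,-0.01,0,0,0,0,0,0,-0.02,0,0,0,0,0,0,-0.03,0,-0.004,0,0,0,0,-0.04,0,-0.006,0,0,0,0,-0.05,0,-0.008,0,0,0,0,-0.06,0,-0.01,0,0,0,0,-0.07,0,-0.012,0,0,0,0,-0.08,0,-0.014,0,0,0],
)

```text
time_s: 4.17
position: [0.5196, 0.2408, 0.1924]
tool_rot: [[-0.001, 1.0, -0.0], [1.0, 0.001, -0.0], [-0.0, -0.0, -1.0]]
ft_force: [0.6, 0.2, -0.0]
grip_width: 0.0431
gripper_force: 0.1
```

```bash
python3 - <<'E'
from h import *
b=snap("side");s=env.observe();print(s["position"],s["ft_force"])
cv2.imwrite('pics/s3.png',cv2.resize(b["image"][80:280,100:330,::-1],None,fx=2,fy=2,interpolation=2))
E
```

```text
[0.51979332 0.24017632 0.19263091] [ 0.27315915  0.8067577  -0.83779793]
```

View pics/s3.png

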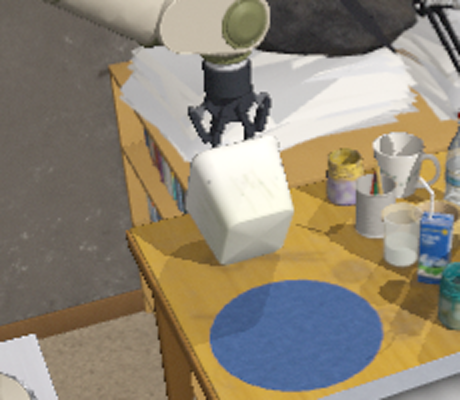

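The tub is tipping cleanly about its foot edge, so I'll continue past the balance point.

arm_command(
  commands=[0,-0.01,0,-0.002,0,0,0,0,-0.02,0,-0.004,0,0,0,0,-0.03,0,-0.006,0,0,0,0,-0.04,0,-0.008,0,0,0,0,-0.05,0,-0.01,0,0,0,0,-0.06,0,-0.012,0,0,0,0,-0.07,0,-0.014,0,0,0,0,-0.08,0,-0.016,0,0,0,0,-0.09,0,-0.018,0,0,0,0,-0.1,0,-0.018,0,0,0,0,-0.11,0,-0.018,0,0,0,0,-0.11,0,-0.018,0,0,0],
)

```text
time_s: 5.22
position: [0.5197, 0.1855, 0.2013]
tool_rot: [[0.0, 1.0, -0.0], [1.0, -0.0, -0.0], [-0.0, -0.0, -1.0]]
ft_force: [-1.1, 1.1, -0.1]
grip_width: 0.0426
gripper_force: 0.0
```

```bash
python3 - <<'E'
from h import *
b=snap("side");s=env.observe();print(s["position"],s["ft_force"])
cv2.imwrite('pics/s4.png',cv2.resize(b["image"][80:280,100:330,::-1],None,fx=2,fy=2,interpolation=2))
E
```

```text
[0.51967439 0.18598062 0.20130267] [-0.52874125  0.97986811  0.12246463]
```

View pics/s4.png

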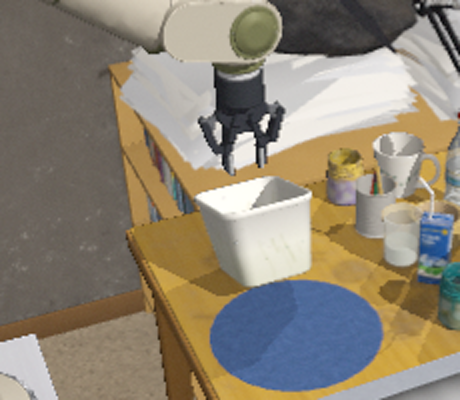

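The tub now stands mouth up. Next I'll locate its mouth from the rim corners in this crop: (197,195), (222,216), (313,204), (272,178).

```bash
python3 - <<'E'
from h import *
b=snap("side")
P=np.array([onz(b,100+u/2,80+v/2,.129)[:2] for u,v in [(197,195),(222,216),(313,204),(272,178)]]);print(P.round(3),P.mean(0))
a=snap("top");h=cv2.cvtColor(a["image"],cv2.COLOR_RGB2HSV)
m=cv2.inRange(h,(0,0,150),(179,75,255));m[:195]=0;m[:,:122]=0;m[:,230:]=0;m[280:]=0
c=max(cv2.findContours(m,0,2)[0],key=cv2.contourArea)
Q=np.array([onz(a,*p[0],.129)[:2] for p in c]);print(Q.min(0),Q.max(0),cv2.minAreaRect(Q.astype(np.float32)))
cv2.imwrite('pics/t1.png',cv2.resize(a["image"][185:305,100:310,::-1],None,fx=3,fy=3,interpolation=2))
E
```

```text
[[0.448 0.226]
 [0.464 0.151]
 [0.607 0.122]
 [0.577 0.223]] [0.52390798 0.18085798]
[0.4081179  0.21270162] [0.63214768 0.34057307] ((0.5180088877677917, 0.2767741084098816), (0.22452211380004883, 0.11701399087905884), 3.339670419692993)
```

View pics/t1.png

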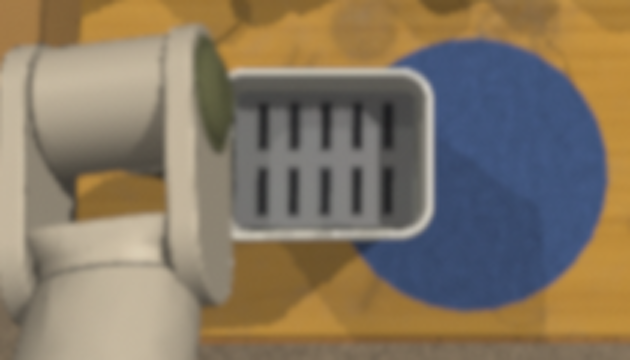

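The top view shows the tub's mouth edge at crop column 433, so its centre is near (0.52, 0.104), already square to the mat. I'll lower the fingers into the hollow and push on the front wall from inside.

arm_command(
  commands=[0,-0.08,0,0,0,0,0,0,-0.16,0,0,0,0,0,0,-0.18,0,0,0,0,0,0,-0.18,0,0.05,0,0,0,0,-0.18,0,0.1,0,0,0,0,-0.18,0,0.14,0,0,0,0,-0.18,0,0.17,0,0,0,0,-0.18,0,0.185,0,0,0,0,-0.18,0,0.185,0,0,0],
)

```text
time_s: 6.12
position: [0.5191, 0.0967, 0.1075]
tool_rot: [[-0.001, 1.0, -0.003], [1.0, 0.001, 0.0], [0.0, -0.003, -1.0]]
ft_force: [0.3, 1.0, 0.2]
grip_width: 0.0424
gripper_force: 0.0
```

arm_command(
  commands=[0,-0.03,0,0,0,0,0,0,-0.06,0,0,0,0,0,0,-0.08,0,0,0,0,0,0,-0.1,0,0,0,0,0,0,-0.115,0,0,0,0,0,0,-0.13,0,0,0,0,0,0,-0.145,0,0,0,0,0,0,-0.16,0,0,0,0,0,0,-0.175,0,0,0,0,0,0,-0.19,0,0,0,0,0,0,-0.205,0,0,0,0,0,0,-0.22,0,0,0,0,0],
)

```text
time_s: 7.12
position: [0.5198, -0.0143, 0.1088]
tool_rot: [[-0.001, 1.0, -0.0], [1.0, 0.001, 0.0], [0.0, -0.0, -1.0]]
ft_force: [0.1, 3.0, 1.6]
grip_width: 0.0425
gripper_force: 1.6
```

```bash
cat > m.py <<'E'
from h import *
a=snap("top");h=cv2.cvtColor(a["image"],cv2.COLOR_RGB2HSV)
m=cv2.inRange(h,(100,110,40),(125,255,255));m[:190]=0;m[:,320:]=0
v=np.where(m[236])[0];print("blue row236",v.min(),v.max())
s=env.observe();print(s["position"],s["ft_force"],s["time_s"])
u=[i for i in range(180,320) if a["image"][236,i].min()>140];print("white row",u)
for i in(u[0],u[-1]) if u else []:print(onz(a,i,236,.129).round(3))
cv2.imwrite('pics/t2.png',cv2.resize(a["image"][185:305,100:330,::-1],None,fx=3,fy=3,interpolation=2))
E
python3 m.py
```

```text
blue row236 279 299
[ 0.51995226 -0.0154928   0.10882001] [ 0.03180123 -1.25779616  0.02310757] 7.1667
white row [189, 190, 191, 192, 193, 194, 195, 196, 197, 209, 210, 211, 212, 213, 214, 215, 216, 263, 264, 265, 266, 267, 268, 269, 270]
[0.521 0.158 0.129]
[ 0.521 -0.057  0.129]
```

View pics/t2.png

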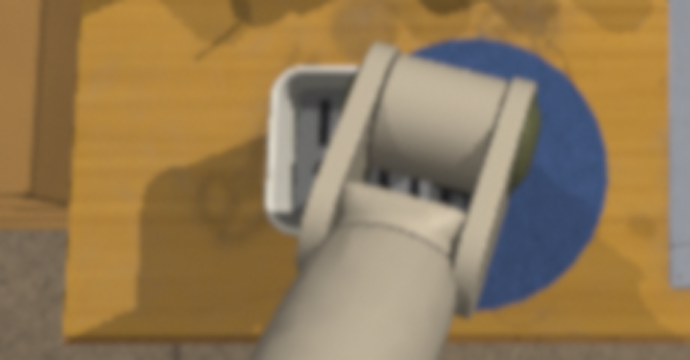

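The back rim is at y ≈ 0.158 (column 189), so the tub's centre is at about 0.06, with about 72 mm left to go.

arm_command(
  commands=[0,-0.015,0,0,0,0,0,0,-0.03,0,0,0,0,0,0,-0.045,0,0,0,0,0,0,-0.06,0,0,0,0,0,0,-0.075,0,0,0,0,0,0,-0.09,0,0,0,0,0,0,-0.105,0,0,0,0,0,0,-0.115,0,0,0,0,0,0,-0.125,0,0,0,0,0,0,-0.135,0,0,0,0,0,0,-0.14,0,0,0,0,0,0,-0.14,0,0,0,0,0],
)

```text
time_s: 8.17
position: [0.5199, -0.0842, 0.1088]
tool_rot: [[-0.0, 1.0, 0.0], [1.0, 0.0, -0.0], [-0.0, 0.0, -1.0]]
ft_force: [0.1, -0.8, -0.9]
grip_width: 0.0427
gripper_force: 0.0
```

arm_command(
  commands=[0,0.03,0,0,0,0,0,0,0.04,0,0,0,0,0,0,0.04,0,-0.05,0,0,0,0,0.04,0,-0.12,0,0,0,0,0.04,0,-0.2,0,0,0,0,0.04,0,-0.28,0,0,0,0,0.12,0,-0.36,0,0,0,0,0.2,0,-0.36,0,0,0,0,0.28,0,-0.36,0,0,0,0,0.36,0,-0.36,0,0,0,0,0.42,0,-0.36,0,0,0,0,0.5,0,-0.36,0,0,0],
)

```text
time_s: 9.17
position: [0.5193, 0.1681, 0.2892]
tool_rot: [[-0.001, 1.0, 0.001], [1.0, 0.001, -0.001], [-0.001, 0.001, -1.0]]
ft_force: [0.7, -0.3, 0.9]
grip_width: 0.043
gripper_force: 0.0
```

arm_command(
  commands=[0,0.08,0,0,0,0,0,0,0.16,0,0,0,0,0,0,0.24,0,0,0,0,0,0,0.3,0,0,0,0,0,0,0.3,0,0,0,0,0],
)

```text
time_s: 9.58
position: [0.5185, 0.3213, 0.2882]
tool_rot: [[-0.006, 1.0, -0.0], [1.0, 0.006, 0.001], [0.001, -0.0, -1.0]]
ft_force: [0.5, 0.6, -0.7]
grip_width: 0.0424
gripper_force: 0.0
```

```bash
sed -i 's/t2.png/t3.png/' m.py; python3 m.py
```

```text
blue row236 291 299
[0.51891417 0.31888569 0.28824168] [ 0.1401223  -0.51434408  0.36796278] 9.6333
white row [216, 217, 218, 219, 220, 221, 222, 287, 288, 289]
[0.521 0.087 0.129]
[ 0.521 -0.107  0.129]
```

View pics/t3.png

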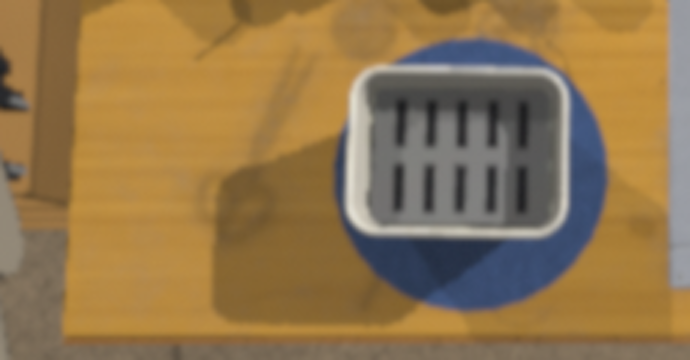

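The tub stands upright with its centre at about (0.52, -0.010). The mat's centre is (0.517, -0.012), so the whole foot is on the mat, and the arm is clear of everything.

```bash
python3 -c "
from rig import env
print(env.close_job())"
```

```text
the job is handed in; nothing more can be done
None
```

I tipped the tub upright and pushed it until its whole foot was on the blue mat, about 5 mm from the mat's centre by the last picture. Nothing else on the desk was touched, and the job is handed in at about 10 s of robot time.

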